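Set the band brake of a hand winch

ROBOT

A 6-joint arm with a two-finger parallel gripper is mounted at the origin on the work surface. World frame = base frame: x ahead of the robot, y to its left, z up, the work surface at z = 0. Lengths are in m, angles in rad, forces in N, time in s.
With the tool pointing down it reaches from about 0.3 to 0.875 m from the base axis. Payload 6.4 kg.
Tool frame: the origin (TCP) lies midway between the tips of the shut fingers; the grasp point (between the pads) lies 19 mm behind it; z points along the fingers, y is the line along which they close (so a half turn about z gives the same grasp; the last joint's range is limited). The gripper opens to 88 mm and grips with 3 to 60 N. Pads are 18 mm wide; open, the fingers measure 123 mm over their backs; the gripper's body (75 mm by 187 mm) begins 45 mm behind the grasp point.
Start: joints at [-1.338, 0.181, 1.607, -0, 1.354, -0.206], TCP at [0.244, -0.521, 0.239] pointing down, gripper open.
Joint ranges: [-2.99, 2.99], [-0.89, 2.07], [0.3, 2.58], [-1.14, 4.28], [0, 2.63], [-3.12, 3.12]. Speed limits (rad/s): [2.57, 2.57, 3.01, 3.14, 3.14, 3.14].

INTERFACE

Orientations are given as a unit quaternion [w, x, y, z].
In Python, from cell import arm, grab_frame gives the robot as it stands.
- The arm moves only by the tool play_rows, never from a script. Its argument "series" is text: rows parted by semicolons, each of 7 numbers parted by spaces: the turn, a rotation vector about the tool's x, y, z in degrees, then the shift along the tool's x, y, z in cm, then the finger opening in cm, from 0 to 8.81. A call has 1 to 10 rows; each row shifts and turns the commanded pose from where the row before left it, along the tool's axes as they then stand; what a row does not reach is not made up. A row lasts 1/10 s, in which the tool goes at most 50 mm and 8.59 degrees, less where a joint would pass 70% of its speed; a pose out of reach is approached as far as the arm can. A call is refused whole if a number of a shift passes 5 or a number of a turn 8.59, either way. A call with a gripper value outside its range is refused whole. The fingers move at their own pace and stop on an object; the grip force is fixed at half the most. Time passes only in rows, so rows that do not move let the fingers close. It gives the time, the measured TCP pose, the force, the opening and the grip force at its end, in the units of the state.
- arm.observe(): the state, without advancing time (a new reading comes with each control period).
- grab_frame(name): name is "scene" or "top"; returns a dict with "pixels" (480x640x3 uint8, blue, green, red), "intrinsics" (3x3 intrinsics, pixels), "R" (3x3) and "t" (3): a world point X has camera coordinates R X + t. Camera axes: x right, y down, z forward; pixel columns grow to the right and rows downward; lengths in m; the calibration is good to about 2 mm. A picture is of the moment at which its call begins. There is no depth.
- arm.sign_off(): hands the job in; it is judged then, once.
The state is a dict: "time": time; "joint_positions": joint angles; "joint_vel": joint speeds; "tau": joint torques, N m; "ee_pos": TCP position; "tool_rot": TCP orientation; "wrist_force": force on the tool from outside, world axes, zero at the start; "wrist_torque": the same for the moment, N m; "finger_gap": opening from 0.0 (shut) to 1.0 (fully open); "finger_force": force on a finger pad.
Only numpy, scipy, OpenCV 4.12 (cv2) and the standard library are available. Lean on these libraries where they do the work, as an engineer would, in place of code of your own. Each camera call takes 0.05 s, during which the arm holds its last target. There are 200 camera calls.

TASK

Set the brake on this hand winch: lift the loose inspection cover off its pins by the red handle and lay it flat, handle up, on the black rubber mat, set down and not dropped. Then turn the brass brake thumbscrew inside clockwise until it seats, back it off a quarter turn, and finish still holding the screw there with the gripper, so that a mate can nip up its lock nut without it creeping. Leave the tools and parts around it where they are.

Things in the scene. Friction and masses are not known exactly. Their poses are not given: they have to be found in the camera images.
- winch: hand winch bolted to the bench: grey open-topped gear case 190 (x) x 180 (y) mm, walls 8 mm, rim 145 mm above the bench; cable drum with red flanges behind it (+x, 128 mm high). Origin under the case's centre at bench height, z up. Two 8 mm dowel pins stand 12 mm above the rim at (83, 78) and (-83, -78) mm. Inside, around the brake thumbscrew at (0, 14), fingers have room down to 112 mm height.
- cover_handle (a point): middle of the red bow handle's bar on the loose aluminium inspection cover, 46 mm above the cover's underside. Bar 12 mm wide (x), 12 mm high, 88 mm free length (y), 36 mm free below it. Cover 190 x 180 x 4 mm, 0.3 to 0.55 kg, lies on the case's rim with the dowel pins through two 10.5 mm corner holes. Axes are the cover's, z up, square with the winch at first.
- cover: the same inspection cover; origin at the centre of its underside, z up.
- mat_top (a point): centre of the top of the black rubber mat (280 mm along its x, 260 mm along its y, 4 mm thick, fixed) on the bench beside the winch, left or right of it; z up.
- screw_grip (a point): middle of the brass spade head of the brake thumbscrew in the gear case, hidden under the cover: a flat upright plate 42 mm long (along this point's x), 9 mm thick (y), 28 mm high. This point is 129 mm above the bench, 16 mm below the case's rim, 12 mm below the head's top. The screw turns about the vertical through it.
- thumbscrew (a joint): turn of the brake thumbscrew in rad: 0 is seated, at a hard stop; negative is backed off; it grows when turned clockwise seen from above. It starts 0.55 to 1.45 rad short of the seat, does not rise or sink as it turns, has a friction of 0.06 N m and stays where it is left.
- spanner_grip (a point): open-ended steel spanner, 190 mm long, lying in the lane between winch and mat; point at its grip
- screw_dish: round steel parts dish, 92 mm across and 24 mm high, holding the cover's screws, in the lane between winch and mat; origin under its centre
- crank: the winch's crank handle, taken off and lying to the left: flat arm 200 mm, black upright grip to 125 mm high; origin under the arm's middle
- grease_tin: tin with a green label, 74 mm across, 110 mm high, on the right; origin under its centre
- screwdriver_grip (a point): screwdriver, 210 mm long, lying on the near right; point at its grip

How it is judged:
On the way, in this order (a step that is already met when the one before it is completed fails the run):
1. the cover is off its pins and lies flat on the mat, handle up, let go (x of cover in the frame of mat_top between -0.055 and 0.055 m and y of cover in the frame of mat_top between -0.055 and 0.055 m and z of cover in the frame of mat_top below 0.008 m and angle between cover's own z axis and vertical below 0.06 rad and linear speed of cover below 0.03 m/s and contact force between the fingers and cover below 0.1 N), for 0.3 s.
2. the thumbscrew is turned clockwise until it seats (value of joint thumbscrew above -0.05 rad), for 0.2 s.
At the end, for the whole second after the job is handed in: The thumbscrew rests a quarter turn (within 0.25 rad) back from its seat and the fingers still hold it (more than 2 N); the cover lies still and flat on the mat, handle up, its centre within 55 mm of the mat's centre along both sides of the mat, let go (all of step 1 and value of joint thumbscrew between -1.82 and -1.32 rad and velocity of joint thumbscrew between -0.1 and 0.1 rad/s and contact force between the fingers and thumbscrew above 2 N); the arm keeps its last pose, push and grip.
It fails at once if the cover is dropped or thrown (in the air with nothing holding it, more than about 25 mm above the mat) (contact force between cover and anything else below 0.01 N and horizontal distance between cover and winch above 0.1 m and z of cover in the frame of mat_top above 0.025 m).
It fails at once if a tool or part lying around is moved by more than 40 mm (distance of any of spanner_grip, screw_dish, crank, grease_tin, screwdriver_grip from where it was at the start of the episode above 0.04 m).
It also fails if it takes over 72 s, if anything falls off the work surface, if the arm or the gripper's body presses on something with over 40 N, if the wrist force passes 120 N, or if a joint passes its speed limit or range.

## Working session

There is one attempt and no reset: what is moved stays moved. The work goes in short steps, Python scripts to look and compute and a tool call to move; the robot and the scene stay as the last step left them, time stands still between calls to the robot, and variables do not carry over. Pictures are saved under pics/ and viewed, at most 10 in all, crops included, and the job is handed in when it is done.

Besides the shell and the picture viewer there is one more tool, called after "Request:" by a JSON object that holds its "api" and its "payload", one argument or row to a line. play_rows: Moves the arm, as the interface text tells. Its arguments: {"type":"object","properties":{"series":{"type":"string"}},"required":["series"]}

```bash
mkdir -p pics; ls; python3 - <<'E'
from cell import arm, grab_frame
import cv2,numpy as np
for n in("scene","top"):
    f=grab_frame(n); cv2.imwrite(f"pics/{n}0.png",f["pixels"]); np.savez(f"pics/{n}0.npz",K=f["intrinsics"],R=f["R"],t=f["t"]); print(n,f["intrinsics"],-f["R"].T@f["t"],f["R"])
print(arm.observe())
E
```

```text
pics
scene [[438.2667273    0.         314.5543228 ]
 [  0.         438.2667273  237.09852469]
 [  0.           0.           1.        ]] [1.30673376 0.12180833 1.32876748] [[-0.20115142  0.97948995  0.0117277 ]
 [ 0.80207502  0.17156618 -0.57204957]
 [-0.56232889 -0.10566208 -0.8201352 ]]
top [[567.48479077   0.         313.03399642]
 [  0.         567.48479077 243.75840179]
 [  0.           0.           1.        ]] [ 0.33695385 -0.02730392  1.64508116] [[ 0.01866908 -0.99964691  0.01890816]
 [-0.99420271 -0.02056362 -0.10553719]
 [ 0.10588875 -0.01682826 -0.99423558]]
{'time': 0.1, 'joint_positions': array([-1.33833915e+00,  1.81442517e-01,  1.60783321e+00, -4.41922126e-06,
        1.35379865e+00, -2.06314150e-01]), 'joint_vel': array([ 0.00036703, -0.0014888 , -0.00175967,  0.00030071, -0.00083183,
        0.00048261]), 'tau': array([ 3.01941936e-04, -4.34820449e+01, -3.42697477e+01,  7.03371386e-02,
        3.40007187e-02, -3.88422188e-05]), 'ee_pos': array([ 0.24417814, -0.52008618,  0.23795001]), 'tool_rot': array([-7.40770432e-04,  9.76030960e-01,  2.17630459e-01, -1.18411652e-05]), 'wrist_force': array([-0.15110461,  0.52561804,  0.25536536]), 'wrist_torque': array([ 0.00954578, -0.03367482, -0.0041191 ]), 'finger_force': 0.0, 'finger_gap': 0.9967941911205758}
```

View pics/scene0.png

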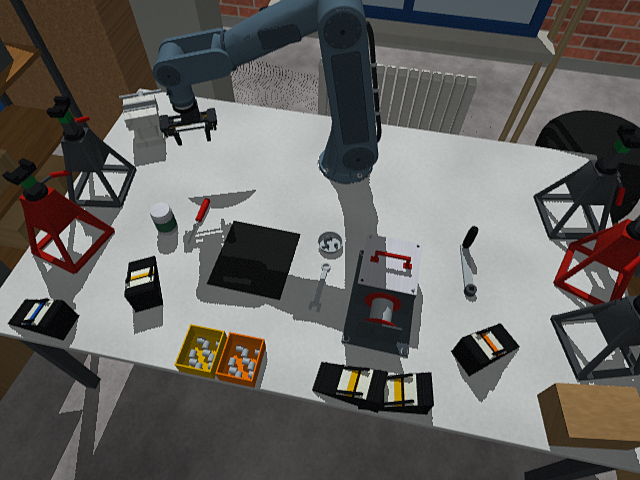

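View pics/top0.png

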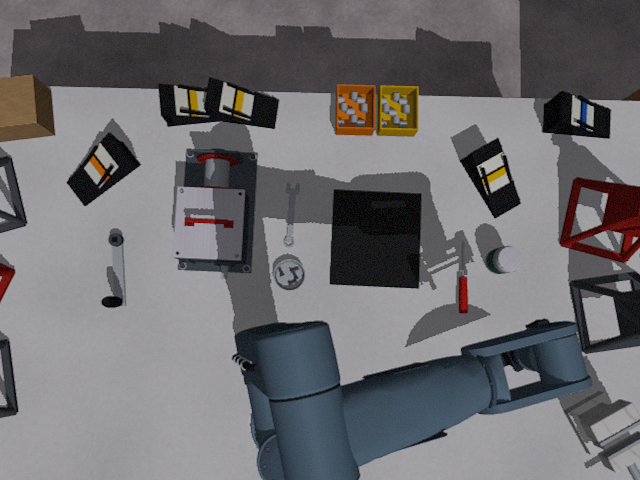

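The top view shows the cover's handle near (209,222) and the mat with corners (333,190), (421,193), (419,288) and (330,283). The scene view shows the handle near (391,258) and the mat near (255,260). I'll enlarge both views.

```bash
python3 - <<'E'
import cv2,numpy as np
a=cv2.imread("pics/scene0.png")[225:315,340:430]; b=cv2.imread("pics/top0.png")[170:270,165:265]
a=cv2.resize(a,(400,400),interpolation=cv2.INTER_CUBIC); b=cv2.resize(b,(400,400),interpolation=cv2.INTER_CUBIC)
cv2.imwrite("pics/crop0.png",np.hstack([a,b]))
for n in("scene","top"):
    i=cv2.imread(f"pics/{n}0.png"); h=cv2.cvtColor(i,cv2.COLOR_BGR2HSV)
    m=(i.max(2)<45).astype(np.uint8); k,l,s,c=cv2.connectedComponentsWithStats(m)
    for j in range(1,k):
        if s[j,4]>2500: print(n,s[j],c[j],cv2.minAreaRect(np.argwhere(l==j)[:,::-1].astype(np.float32)))
E
```

```text
scene [  10    0  126  208 4392] [ 74.1832878 126.1370674] ((77.0634765625, 99.73733520507812), (229.5700225830078, 71.83241271972656), 73.32744598388672)
scene [ 331   51   38   94 2617] [350.22086358  96.88001528] ((350.2692565917969, 97.65385437011719), (92.15780639648438, 30.140439987182617), 82.87498474121094)
scene [ 534  111  106  129 7776] [595.15187757 164.43569959] ((586.5, 175.0), (128.0, 105.0), 90.0)
scene [ 207  221   93   79 4842] [254.65386204 259.70962412] ((253.21176147460938, 258.54705810546875), (80.04733276367188, 68.4415512084961), 12.52880859375)
scene [ 344  254   72  101 2949] [376.36080027 319.27602577] ((382.2045593261719, 304.7921447753906), (65.94050598144531, 90.13884735107422), 11.633633613586426)
scene [ 550  300   90   81 2828] [606.77050919 335.31364922] ((600.5, 343.0000305175781), (76.39871978759766, 86.34268188476562), 75.96376037597656)
scene [ 312  362  122   53 2804] [374.44614836 389.31990014] ((373.31365966796875, 389.3072509765625), (122.01171112060547, 44.35833740234375), 6.03768253326416)
top [ 158   77  120   52 2793] [217.35338346 106.10132474] ((217.32012939453125, 101.79485321044922), (119.60832977294922, 49.20848846435547), 1.6365771293640137)
top [ 330  190   91   98 8296] [375.33871745 238.56027001] ((375.6310729980469, 238.44134521484375), (88.56156158447266, 94.51323699951172), 2.4540317058563232)
```

View pics/crop0.png

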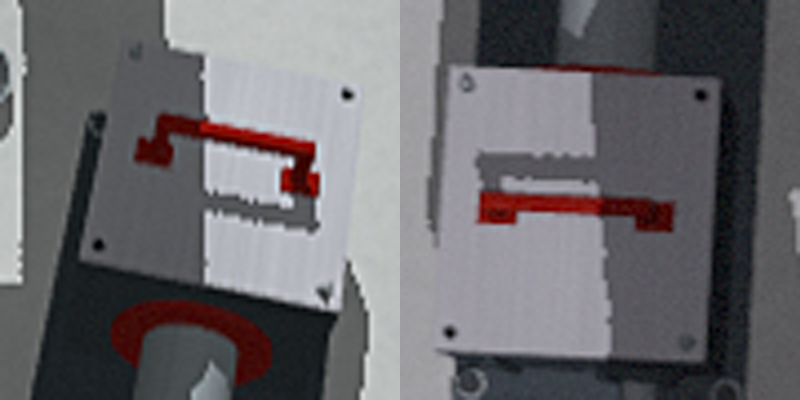

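The crop shows both pins and both empty holes. In crop pixels, the bar runs (158,123) to (315,150) in scene and (480,203) to (673,209) in top. I'll triangulate these.

```bash
cat >h.py <<'E'
import numpy as np,cv2
def P(n):
    d=np.load(f"pics/{n}0.npz"); return d["K"]@np.hstack([d["R"],d["t"].reshape(3,1)])
def tri(s,t):
    X=cv2.triangulatePoints(P("scene"),P("top"),np.array(s,float).reshape(2,1),np.array(t,float).reshape(2,1)).ravel(); X=X[:3]/X[3]
    e=[np.linalg.norm((lambda p:p[:2]/p[2])(P(n)@np.r_[X,1])-q) for n,q in(("scene",s),("top",t))]
    return X,np.round(e,1)
def ray(n,p,z):
    d=np.load(f"pics/{n}0.npz");R=d["R"];c=-R.T@d["t"].ravel();v=R.T@np.linalg.inv(d["K"])@np.r_[p,1]
    return c+v*(z-c[2])/v[2]
E
python3 - <<'E'
from h import *
S=lambda x,y:(340+x/4.4444-.4,225+y/4.4444-.4); T=lambda x,y:(165+(x-400)/4-.4,170+y/4-.4)
for n,a,b in(("bar+y",(315,150),(480,203)),("bar-y",(158,123),(673,207)),("mid",(236,138),(576,204)),
 ("hole+x-y",(97,245),(701,95)),("hole-x+y",(348,93),(449,331)),("c+x-y",(78,262),(720,77)),("c+x+y",(340,312),(448,65)),("c-x+y",(362,85),(435,352)),
 ("pin++",(325,292),(466,83)),("pin--",(135,50),(687,342))):
    print(n,*tri(S(*a),T(*b)))
for p in((333,190),(421,193),(419,288),(330,283),(375.5,238.5)): print(ray("top",p,.004))
print("scene matc",ray("scene",(254.6,259.7),.004)) 
print(tri((254.6,259.7),(375.4,238.5)))
for n,z,p in(("dish",.024,(289,272)),("span",.005,(289,242)),("span",.005,(292,185))): print(n,ray("top",p,z))
for x in((.45,.18,.15),): print([ (lambda q:q[:2]/q[2])(P(n)@np.r_[x,1]) for n in("scene","top")])
E
```

```text
bar+y [0.5451556  0.27925989 0.19443479] [0.1 0.1]
bar-y [0.54520991 0.16142758 0.19118754] [2.9 2.1]
mid [0.54597932 0.22078337 0.19196186] [1.3 0.9]
hole+x-y [0.62677732 0.144121   0.15356718] [0.4 0.3]
hole-x+y [0.46547783 0.30406065 0.15633204] [0.1 0.1]
c+x-y [0.6401438  0.13272381 0.14885564] [0.2 0.1]
c+x+y [0.64339631 0.31265071 0.15279321] [0.4 0.3]
c-x+y [0.45194772 0.31420214 0.15024671] [0. 0.]
pin++ [0.63120192 0.3004453  0.15415475] [0.1 0.1]
pin-- [0.46127327 0.1477565  0.15824312] [0.2 0.1]
[ 0.67186552 -0.11081377  0.004     ]
[ 0.66872736 -0.37046526  0.004     ]
[ 0.38930429 -0.36424064  0.004     ]
[ 0.39875906 -0.10622345  0.004     ]
[ 0.53092823 -0.23703693  0.004     ]
scene matc [ 0.53879008 -0.23739237  0.004     ]
(array([ 0.53237989, -0.23893702, -0.00681184]), array([0.4, 0.3]))
dish [0.4270929  0.01237713 0.024     ]
span [0.51531938 0.01485979 0.005     ]
span [0.68386509 0.00995284 0.005     ]
[array([380.03672692, 236.22720045]), array([224.43875199, 259.37257918])]
```

The heights check out: bar middle 0.192 (0.191 given), cover at about 0.150, and cover centre (0.546, 0.2235) from the pins and holes, yaw −1.2°. The mat centre is (0.532, −0.238), yaw −1°. First I turn the tool, then travel above the handle.

Request:
{"api": "play_rows", "payload": {
  "series": "0 0 -8 0 0 -0.5 8.8;0 0 -8 0 0 -0.5 8.8;0 0 -8 0 0 -0.5 8.8;0 0 -8 0 0 -0.5 8.8;0 0 -8 0 0 0 8.8;0 0 -8 0 0 0 8.8;0 0 -8 0 0 0 8.8;0 0 -7.7 0 0 0 8.8"
}}

```text
time: 0.9
ee_pos: [0.2442, -0.5202, 0.2582]
tool_rot: [-0.0, 0.712, 0.702, 0.0]
wrist_force: [-0.8, 0.5, -0.5]
finger_gap: 1.006
finger_force: 0.0
```

Request:
{"api": "play_rows", "payload": {
  "series": "0 0 0 4.4 1.7 0 8.8;0 0 0 4.4 1.7 0 8.8;0 0 0 4.4 1.7 0 8.8;0 0 0 4.4 1.7 0 8.8;0 0 0 4.4 1.7 0 8.8;0 0 0 4.4 1.7 0 8.8;0 0 0 4.4 1.7 0 8.8;0 0 0 4.4 1.7 0 8.8"
}}

```text
time: 1.7
ee_pos: [0.3875, -0.1694, 0.2586]
tool_rot: [0.0, 0.714, 0.7, 0.0]
wrist_force: [0.9, 0.1, 0.4]
finger_gap: 1.004
finger_force: 0.0
```

Request:
{"api": "play_rows", "payload": {
  "series": "0 0 0 4.4 1.7 0 8.8;0 0 0 4.4 1.7 0 8.8;0 0 0 4.4 1.7 0 8.8;0 0 0 4.4 1.7 0 8.8;0 0 0 4.4 1.7 0 8.8;0 0 0 4.4 1.7 0 8.8;0 0 0 4.4 1.7 0 8.8;0 0 0 4.4 1.7 0 8.8;0 0 0 4.4 1.7 0 8.8;0 0 0 0 0 0 6"
}}

```text
time: 2.7
ee_pos: [0.5488, 0.2261, 0.2574]
tool_rot: [-0.001, 0.713, 0.702, 0.0]
wrist_force: [0.1, -0.3, -0.7]
finger_gap: 0.932
finger_force: 0.0
```

Request:
{"api": "play_rows", "payload": {
  "series": "0 0 0 -0.2 -0.3 2 6;0 0 0 0 0 2 6;0 0 0 0 0 2 6;0 0 0 0 0 1.5 6;0 0 0 0 0 1 6;0 0 0 0 0 0 6;0 0 0 0 0 0 6"
}}

```text
time: 3.4
ee_pos: [0.5457, 0.2194, 0.1742]
tool_rot: [0.0, 0.714, 0.7, 0.0]
wrist_force: [0.2, 0.2, -0.6]
finger_gap: 0.68
finger_force: 0.0
```

```bash
python3 - <<'E'
from cell import arm, grab_frame
import cv2,numpy as np
s=grab_frame("scene")["pixels"][190:310,330:450]; t=grab_frame("top")["pixels"][160:280,155:275]
cv2.imwrite("pics/p1.png",np.hstack([cv2.resize(i,(400,400),interpolation=cv2.INTER_CUBIC) for i in(s,t)]))
E
```

```text
(no output)
```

View pics/p1.png

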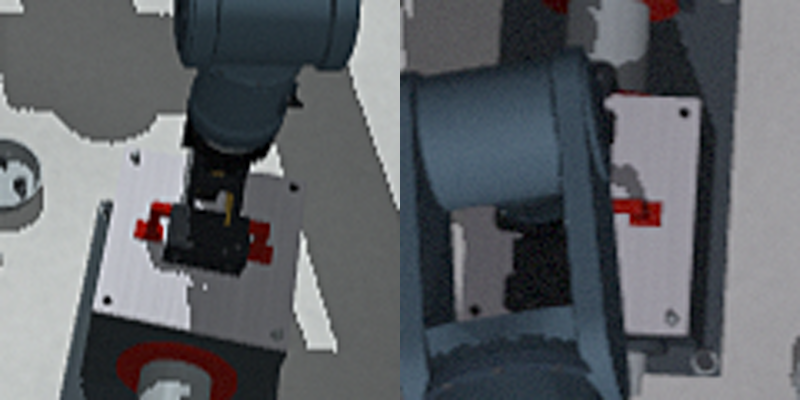

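The gripper straddles the bar at about its middle (scene crop (210,235)). I'll nudge 3 mm in y and close.

Request:
{"api": "play_rows", "payload": {
  "series": "0 0 0 0.3 0 0 4;0 0 0 0 0 0 1;0 0 0 0 0 0 0.5;0 0 0 0 0 0 0.5;0 0 0 0 0 0 0.5;0 0 0 0 0 0 0.5;0 0 0 0 0 0 0.5;0 0 0 0 0 0 0.5"
}}

```text
time: 4.3
ee_pos: [0.5454, 0.2225, 0.1737]
tool_rot: [-0.0, 0.714, 0.7, -0.0]
wrist_force: [0.2, -0.2, 0.5]
finger_gap: 0.128
finger_force: 30.0
```

Request:
{"api": "play_rows", "payload": {
  "series": "0 0 0 0 0 -0.3 0.5;0 0 0 0 0 -0.5 0.5;0 0 0 0 0 -0.5 0.5;0 0 0 0 0 -0.7 0.5;0 0 0 0 0 -1 0.5;0 0 0 0 0 -1 0.5;0 0 0 0 0 -1 0.5;0 0 0 0 0 -1 0.5;0 0 0 0 0 0 0.5"
}}

```text
time: 5.2
ee_pos: [0.5465, 0.2228, 0.2361]
tool_rot: [0.001, 0.714, 0.7, 0.002]
wrist_force: [0.7, 0.1, -5.2]
finger_gap: 0.133
finger_force: 30.0
```

Request:
{"api": "play_rows", "payload": {
  "series": "0 0 0 -1 0 0 0.5;0 0 0 -2 0 0 0.5;0 0 0 -3 -0.1 0 0.5;0 0 0 -3 -0.1 0 0.5;0 0 0 -3 0 0 0.5;0 0 0 -3 0 0 0.5;0 0 0 -3 0 0 0.5;0 0 0 -3 -0.1 0 0.5;0 0 0 -3 -0.1 0 0.5;0 0 0 -3 0 0 0.5"
}}

```text
time: 6.2
ee_pos: [0.5349, -0.049, 0.2329]
tool_rot: [-0.001, 0.714, 0.7, -0.0]
wrist_force: [0.9, 0.0, -5.8]
finger_gap: 0.132
finger_force: 30.0
```

Request:
{"api": "play_rows", "payload": {
  "series": "0 0 0 -3 0 0 0.5;0 0 0 -3 0 0 0.5;0 0 0 -3 0 0 0.5;0 0 0 -3 -0.1 0 0.5;0 0 0 -3 0 0 0.5;0 0 0 -2 0 0 0.5;0 0 0 -1.2 0 0 0.5;0 0 0 -0.9 0 0 0.5;0 0 0 0 0 0 0.5;0 0 0 0 0 0 0.5"
}}

```text
time: 7.2
ee_pos: [0.531, -0.2375, 0.2335]
tool_rot: [-0.0, 0.714, 0.7, 0.0]
wrist_force: [0.8, 0.8, -5.2]
finger_gap: 0.126
finger_force: 30.0
```

```bash
python3 - <<'E'
from cell import arm, grab_frame
import cv2,numpy as np
s=grab_frame("scene")["pixels"][180:340,150:350]; t=grab_frame("top")["pixels"][150:310,140:440]
cv2.imwrite("pics/p2.png",np.hstack([cv2.resize(i,(400,400 if k==0 else 213),interpolation=cv2.INTER_CUBIC) if k==0 else cv2.copyMakeBorder(cv2.resize(i,(400,213)),0,187,0,0,cv2.BORDER_CONSTANT) for k,i in enumerate((s,t))]))
E
```

```text
(no output)
```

View pics/p2.png

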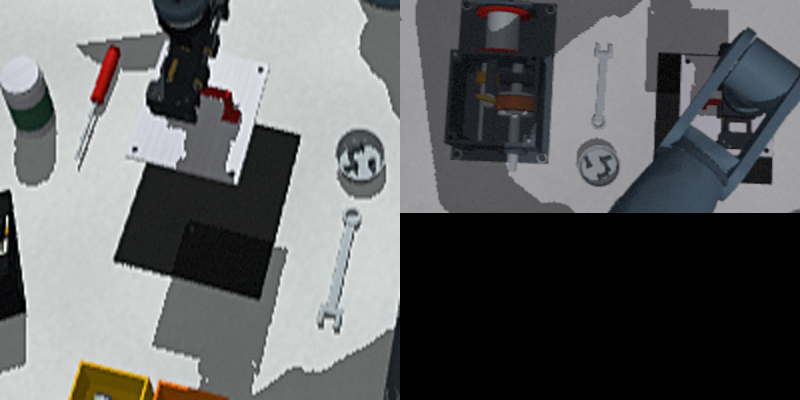

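The cover hangs level above the mat, and the tools are undisturbed. Touchdown should come at TCP z ≈ 0.033, so I'll lower it slowly at the end.

Request:
{"api": "play_rows", "payload": {
  "series": "0 0 0 0 0 1.5 0.5;0 0 0 0 0 2.5 0.5;0 0 0 0 0 3 0.5;0 0 0 0 0 3 0.5;0 0 0 0 0 3 0.5;0 0 0 0 0 2.5 0.5;0 0 0 0 0 2 0.5;0 0 0 0 0 1.2 0.5;0 0 0 0 0 0.4 0.5;0 0 0 0 0 0 0.5"
}}

```text
time: 8.3
ee_pos: [0.531, -0.2379, 0.0424]
tool_rot: [-0.0, 0.714, 0.7, -0.0]
wrist_force: [0.3, -0.8, -4.6]
finger_gap: 0.13
finger_force: 30.0
```

Request:
{"api": "play_rows", "payload": {
  "series": "0 0 0 0 0 0.3 0.5;0 0 0 0 0 0.2 0.5;0 0 0 0 0 0.2 0.5;0 0 0 0 0 0.1 0.5;0 0 0 0 0 0.1 0.5;0 0 0 0 0 0 0.5;0 0 0 0 0 0 0.5"
}}

```text
time: 9.0
ee_pos: [0.5311, -0.2383, 0.0337]
tool_rot: [-0.0, 0.714, 0.7, 0.0]
wrist_force: [-0.8, 0.8, -4.7]
finger_gap: 0.129
finger_force: 30.0
```

Request:
{"api": "play_rows", "payload": {
  "series": "0 0 0 0 0 0.1 0.5;0 0 0 0 0 0.1 0.5;0 0 0 0 0 0 0.5;0 0 0 0 0 0 0.5"
}}

```text
time: 9.4
ee_pos: [0.5312, -0.2384, 0.0327]
tool_rot: [0.0, 0.714, 0.7, -0.0]
wrist_force: [-4.7, 1.7, 6.1]
finger_gap: 0.132
finger_force: 30.0
```

Contact: the wrist force changed from −4.7 to +6.1 N. Opening the fingers.

Request:
{"api": "play_rows", "payload": {
  "series": "0 0 0 0 0 0 1.6;0 0 0 0 0 0 2.5;0 0 0 0 0 0 4;0 0 0 0 0 0 5;0 0 0 0 0 0 5;0 0 0 0 0 0 5;0 0 0 0 0 0 5;0 0 0 0 0 -0.5 5;0 0 0 0 0 -1 5"
}}

```text
time: 10.3
ee_pos: [0.5305, -0.2379, 0.0465]
tool_rot: [-0.001, 0.714, 0.7, -0.0]
wrist_force: [0.7, -0.1, -0.2]
finger_gap: 0.567
finger_force: 0.0
```

Request:
{"api": "play_rows", "payload": {
  "series": "0 0 0 0 0 -2 5;0 0 0 0 0 -3 5;0 0 0 0 0 -4 5;0 0 0 0 0 -5 5;0 0 0 0 0 -5 5;0 0 0 -4 0 0 5;0 0 0 -4 0 0 5;0 0 0 -4 -3 0 5;0 0 0 0 0 0 5"
}}

```text
time: 11.2
ee_pos: [0.4958, -0.3623, 0.2376]
tool_rot: [0.001, 0.716, 0.698, -0.001]
wrist_force: [0.0, -0.4, -0.4]
finger_gap: 0.567
finger_force: 0.0
```

```bash
python3 - <<'E'
from cell import arm, grab_frame
import cv2,numpy as np
S=grab_frame("scene")["pixels"]; T=grab_frame("top")["pixels"]; cv2.imwrite("pics/s3.png",S);cv2.imwrite("pics/t3.png",T)
s=S[225:315,340:430]; t=T[170:270,165:265]
a=np.hstack([cv2.resize(i,(400,400),interpolation=cv2.INTER_CUBIC) for i in(s,t)])
b=np.hstack([cv2.resize(i,(400,200)) for i in(S[200:320,180:420],T[165:305,260:540])])
cv2.imwrite("pics/p3.png",np.vstack([a,b]))
E
```

```text
(no output)
```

View pics/p3.png

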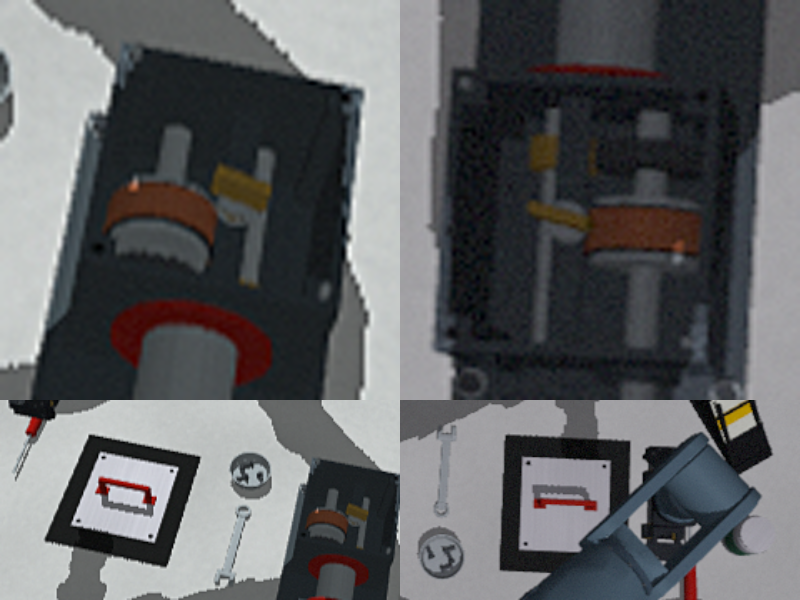

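The cover lies flat and centred on the mat, let go. The brass spade head is at scene crop (215..270, 165..210), centre about (242,185), and top crop (530,205)–(588,228). A second, similar brass block at (543,152) is on the shaft. I'll triangulate the head's ends.

```bash
python3 - <<'E'
from h import *
S=lambda x,y:(340+x/4.4444-.4,225+y/4.4444-.4); T=lambda x,y:(165+(x-400)/4-.4,170+y/4-.4)
for n,a,b in(("+y",(269,183),(530,206)),("-y",(218,168),(589,223))): print(n,*tri(S(*a),T(*b)))
pr=lambda n,x:(lambda q:q[:2]/q[2])(P(n)@np.r_[x,1])
s=cv2.imread("pics/s3.png");t=cv2.imread("pics/t3.png")
# silhouette of model box vs. brass mask, fit yaw and xy
masks={}
for n,i,(x0,y0,x1,y1) in(("scene",s,(384,258,403,276)),("top",t,(196,216,215,230))):
    h=cv2.cvtColor(i,cv2.COLOR_BGR2HSV); m=np.zeros(h.shape[:2],np.uint8)
    k=(h[...,0]>17)&(h[...,0]<32)&(h[...,1]>90)&(h[...,2]>50); m[y0:y1,x0:x1]=k[y0:y1,x0:x1]; masks[n]=cv2.resize(m,None,fx=4,fy=4,interpolation=cv2.INTER_NEAREST); 
    ys,xs=np.nonzero(m); print(n,m.sum(),xs.mean(),ys.mean(),xs.min(),xs.max(),ys.min(),ys.max())
def cost(p):
    x,y,a=p; c=0
    u=np.array([np.cos(a),np.sin(a)]);v=np.array([-u[1],u[0]])
    for n in masks:
        pts=[pr(n,np.r_[np.array([x,y])+i*.021*u+j*.0045*v,z]) for i in(-1,1) for j in(-1,1) for z in(.113,.141)]
        r=np.zeros_like(masks[n]); cv2.fillConvexPoly(r,cv2.convexHull((np.array(pts,np.float32)*4+1.5).astype(np.float32)).round().astype(np.int32),1)
        c+=(r!=masks[n]).sum()/masks[n].sum()
    return c
best=min((cost((x,y,np.radians(a))),x,y,a) for x in np.arange(.536,.557,.002) for y in np.arange(.228,.247,.002) for a in range(40,111,5))
b=best;best=min((cost((x,y,np.radians(a))),x,y,a) for x in b[1]+np.arange(-.002,.0021,.001) for y in b[2]+np.arange(-.002,.0021,.001) for a in b[3]+np.arange(-5,6,1))
print(best)
E
```

```text
+y [0.55016256 0.2555215  0.15050069] [0.1 0.1]
-y [0.54060238 0.21816762 0.14286794] [0.3 0.2]
scene 82 393.609756097561 266.6951219512195 387 400 262 272
top 54 204.46296296296296 223.57407407407408 197 212 220 227
(np.float64(0.7626467931345979), np.float64(0.546), np.float64(0.23800000000000002), np.int64(73))
```

The fitted screw head is at (0.546, 0.238) with yaw ≈ 74°, which agrees with the winch frame (0.546, 0.2375). Travelling there.

Request:
{"api": "play_rows", "payload": {
  "series": "0 0 0 4.6 0.3 0 3;0 0 0 4.6 0.3 0 3;0 0 0 4.6 0.3 0 3;0 0 0 4.6 0.3 0 3;0 0 0 4.6 0.3 0 3;0 0 0 4.6 0.3 0 3;0 0 0 4.6 0.3 0 3"
}}

```text
time: 12.0
ee_pos: [0.526, -0.0325, 0.2374]
tool_rot: [0.0, 0.714, 0.701, 0.0]
wrist_force: [1.5, -0.5, -0.8]
finger_gap: 0.343
finger_force: 0.0
```

Request:
{"api": "play_rows", "payload": {
  "series": "0 0 0 4.6 0.3 0 3;0 0 0 4.6 0.3 0 3;0 0 0 4.6 0.3 0 3;0 0 0 4.6 0.3 0 3;0 0 0 4.6 0.3 0 3;0 0 0 4 0.2 0 3;0 0 7.5 0 0 0 3;0 0 7.3 0 0 0 3;0 0 0 0 0 0 3;0 0 0 0 0 0 3"
}}

```text
time: 13.0
ee_pos: [0.548, 0.2345, 0.237]
tool_rot: [-0.0, 0.797, 0.604, 0.0]
wrist_force: [-1.3, 0.3, -0.6]
finger_gap: 0.34
finger_force: 0.0
```

Request:
{"api": "play_rows", "payload": {
  "series": "0 0 0 0.3 -0.3 2 3;0 0 0 0 0 2 3;0 0 0 0 0 2 3;0 0 0 0 0 1.5 3;0 0 0 0 0 1 3;0 0 0 0 0 0.5 3;0 0 0 0 0 0 3"
}}

```text
time: 13.7
ee_pos: [0.5464, 0.2371, 0.1464]
tool_rot: [-0.0, 0.798, 0.602, -0.0]
wrist_force: [-0.1, 0.3, -0.5]
finger_gap: 0.342
finger_force: 0.0
```

```bash
python3 - <<'E'
from cell import arm, grab_frame
import cv2,numpy as np
s=grab_frame("scene")["pixels"][215:305,345:435]; t=grab_frame("top")["pixels"][170:270,165:265]
cv2.imwrite("pics/p4.png",np.hstack([cv2.resize(i,(400,400),interpolation=cv2.INTER_CUBIC) for i in(s,t)]))
E
```

```text
(no output)
```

View pics/p4.png

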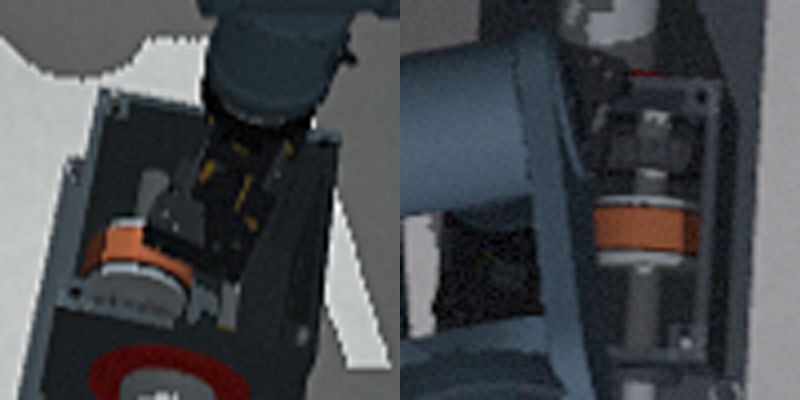

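The fingers sit over the screw's place (scene crop (215,230)), and the head is hidden by the gripper. I'll lower gently to 0.115 while watching the force.

Request:
{"api": "play_rows", "payload": {
  "series": "0 0 0 0 0 0.5 3;0 0 0 0 0 0.5 3;0 0 0 0 0 0.6 3;0 0 0 0 0 0.6 3;0 0 0 0 0 0.5 3;0 0 0 0 0 0.4 3;0 0 0 0 0 0 3"
}}

```text
time: 14.5
ee_pos: [0.546, 0.237, 0.1148]
tool_rot: [-0.0, 0.798, 0.602, -0.001]
wrist_force: [-0.9, 0.4, 0.1]
finger_gap: 0.341
finger_force: 0.0
```

Request:
{"api": "play_rows", "payload": {
  "series": "0 0 0 0 0 0 1.5;0 0 0 0 0 0 0.3;0 0 0 0 0 0 0.3;0 0 0 0 0 0 0.3;0 0 0 0 0 0 0.3;0 0 0 0 0 0 0.3"
}}

```text
time: 15.1
ee_pos: [0.5455, 0.2376, 0.116]
tool_rot: [-0.001, 0.798, 0.602, -0.001]
wrist_force: [-4.8, 0.8, 3.3]
finger_gap: 0.1
finger_force: 30.0
```

```bash
python3 -c "
from cell import arm
o=arm.observe();print({k:o[k] for k in('joint_positions','ee_pos','tool_rot','wrist_force','wrist_torque','finger_gap','finger_force')})"
```

```text
{'joint_positions': array([2.11093698e-01, 3.60030923e-01, 1.64969664e+00, 9.08958976e-04,
       1.13387230e+00, 4.88824750e-01]), 'ee_pos': array([0.54546682, 0.23762255, 0.11598857]), 'tool_rot': array([-7.96514209e-04,  7.98293029e-01,  6.02268265e-01, -7.36344058e-04]), 'wrist_force': array([-4.8294506 ,  0.75480348,  3.33650523]), 'wrist_torque': array([0.12777538, 0.74453285, 0.04175783]), 'finger_gap': 0.10012194484572674, 'finger_force': 30.00070135574788}
```

Gripped: gap 8.8 mm on the 9 mm plate. Now turning clockwise (+ about tool z), watching the torque.

Request:
{"api": "play_rows", "payload": {
  "series": "0 0 4 0 0 0 0.3;0 0 4 0 0 0 0.3;0 0 4 0 0 0 0.3;0 0 4 0 0 0 0.3;0 0 4 0 0 0 0.3;0 0 4 0 0 0 0.3;0 0 3 0 0 0 0.3;0 0 0 0 0 0 0.3"
}}

```text
time: 15.9
ee_pos: [0.5449, 0.2379, 0.1159]
tool_rot: [-0.001, 0.917, 0.399, -0.001]
wrist_force: [-6.9, 1.9, 4.3]
finger_gap: 0.1
finger_force: 30.0
```

```bash
cat > o.py <<'E'
from cell import arm
import numpy as np
o=arm.observe();q=o['tool_rot'];print('yaw',np.degrees(2*np.arctan2(q[2],q[1])),'F',o['wrist_force'].round(1),'T',o['wrist_torque'].round(2),'tau6',o['tau'][5].round(2),'gap',o['finger_gap'].round(4)*88,'ff',o['finger_force'],o['ee_pos'].round(4),o['time'])
E
python3 o.py
```

```text
Traceback (most recent call last):
  File "o.py", line 3, in <module>
    o=arm.observe();q=o['tool_rot'];print('yaw',np.degrees(2*np.arctan2(q[2],q[1])),'F',o['wrist_force'].round(1),'T',o['wrist_torque'].round(2),'tau6',o['tau'][5].round(2),'gap',o['finger_gap'].round(4)*88,'ff',o['finger_force'],o['ee_pos'].round(4),o['time'])
                                                                                                                                                                                   ^^^^^^^^^^^^^^^^^^^^^
AttributeError: 'float' object has no attribute 'round'
```

```bash
sed -i "s/o\['finger_gap'\].round(4)\*88/round(o['finger_gap']*88,2)/" o.py; python3 o.py
```

```text
yaw 46.984836098301656 F [-6.9  1.9  4.3] T [ 0.3   1.11 -0.02] tau6 0.43 gap 8.8 ff 30.001565208658576 [0.5449 0.2379 0.1159] 15.9
```

Request:
{"api": "play_rows", "payload": {
  "series": "0 0 2 0 0 0 0.3;0 0 2 0 0 0 0.3;0 0 2 0 0 0 0.3;0 0 2 0 0 0 0.3;0 0 0 0 0 0 0.3"
}}

```text
time: 16.4
ee_pos: [0.5449, 0.238, 0.116]
tool_rot: [-0.001, 0.943, 0.334, -0.001]
wrist_force: [-7.6, 2.7, 5.5]
finger_gap: 0.1
finger_force: 30.0
```

```bash
python3 o.py
```

```text
yaw 39.01672687395136 F [-7.6  2.7  5.5] T [ 0.33  1.11 -0.05] tau6 0.31 gap 8.78 ff 30.00157529488206 [0.5449 0.238  0.116 ] 16.4
```

Request:
{"api": "play_rows", "payload": {
  "series": "0 0 2 0 0 0 0.3;0 0 2 0 0 0 0.3;0 0 2 0 0 0 0.3;0 0 2 0 0 0 0.3;0 0 0 0 0 0 0.3"
}}

```text
time: 16.9
ee_pos: [0.5448, 0.2382, 0.116]
tool_rot: [-0.001, 0.964, 0.267, -0.002]
wrist_force: [-7.8, 2.6, 5.1]
finger_gap: 0.098
finger_force: 30.0
```

```bash
python3 o.py
```

```text
yaw 31.018622233348594 F [-7.8  2.6  5.1] T [0.47 1.18 0.  ] tau6 0.31 gap 8.65 ff 30.001614997163415 [0.5448 0.2382 0.116 ] 16.9
```

No stop yet, so I continue.

Request:
{"api": "play_rows", "payload": {
  "series": "0 0 2 0 0 0 0.3;0 0 2 0 0 0 0.3;0 0 2 0 0 0 0.3;0 0 2 0 0 0 0.3;0 0 0 0 0 0 0.3"
}}

```text
time: 17.4
ee_pos: [0.5447, 0.2383, 0.116]
tool_rot: [-0.001, 0.98, 0.2, -0.002]
wrist_force: [-8.0, 3.6, 4.8]
finger_gap: 0.096
finger_force: 30.0
```

```bash
python3 o.py
```

```text
yaw 23.018308475563586 F [-8.   3.6  4.8] T [0.57 1.22 0.05] tau6 0.31 gap 8.48 ff 30.0015734648332 [0.5447 0.2383 0.116 ] 17.4
```

Request:
{"api": "play_rows", "payload": {
  "series": "0 0 2 0 0 0 0.3;0 0 2 0 0 0 0.3;0 0 2 0 0 0 0.3;0 0 2 0 0 0 0.3;0 0 0 0 0 0 0.3"
}}

```text
time: 17.9
ee_pos: [0.5446, 0.2385, 0.116]
tool_rot: [-0.001, 0.991, 0.131, -0.002]
wrist_force: [-8.1, 3.6, 5.7]
finger_gap: 0.095
finger_force: 30.0
```

```bash
python3 o.py
```

```text
yaw 15.023436020786043 F [-8.1  3.6  5.7] T [ 0.67  1.22 -0.04] tau6 0.31 gap 8.39 ff 30.0015038670972 [0.5446 0.2385 0.116 ] 17.9
```

Request:
{"api": "play_rows", "payload": {
  "series": "0 0 2 0 0 0 0.3;0 0 2 0 0 0 0.3;0 0 2 0 0 0 0.3;0 0 0 0 0 0 0.3"
}}

```text
time: 18.3
ee_pos: [0.5446, 0.2386, 0.116]
tool_rot: [-0.001, 0.997, 0.079, -0.002]
wrist_force: [-8.4, 3.3, 4.1]
finger_gap: 0.102
finger_force: 30.0
```

```bash
python3 o.py
```

```text
yaw 9.017255568485796 F [-8.4  3.3  4.1] T [ 0.78  1.26 -0.07] tau6 0.3 gap 9.01 ff 30.001479950733483 [0.5446 0.2386 0.116 ] 18.3
```

Request:
{"api": "play_rows", "payload": {
  "series": "0 0 2 0 0 0 0.3;0 0 2 0 0 0 0.3;0 0 2 0 0 0 0.3;0 0 0 0 0 0 0.3"
}}

```text
time: 18.7
ee_pos: [0.5446, 0.2387, 0.116]
tool_rot: [-0.001, 1.0, 0.026, -0.002]
wrist_force: [-8.4, 5.7, 5.5]
finger_gap: 0.097
finger_force: 30.0
```

```bash
python3 o.py
```

```text
yaw 3.0252583644719695 F [-8.4  5.7  5.5] T [0.79 1.29 0.04] tau6 0.3 gap 8.56 ff 30.0014474010095 [0.5446 0.2387 0.116 ] 18.7
```

Request:
{"api": "play_rows", "payload": {
  "series": "0 0 2 0 0 0 0.3;0 0 2 0 0 0 0.3;0 0 0 0 0 0 0.3"
}}

```text
time: 19.0
ee_pos: [0.5446, 0.2388, 0.116]
tool_rot: [-0.001, 1.0, -0.009, -0.002]
wrist_force: [-8.2, 4.3, 4.6]
finger_gap: 0.098
finger_force: 30.0
```

```bash
python3 o.py
```

```text
yaw -0.9787253956992072 F [-8.2  4.3  4.6] T [0.89 1.28 0.03] tau6 0.3 gap 8.61 ff 30.00145446974784 [0.5446 0.2388 0.116 ] 19.0
```

Request:
{"api": "play_rows", "payload": {
  "series": "0 0 2 0 0 0 0.3;0 0 2 0 0 0 0.3;0 0 0 0 0 0 0.3"
}}

```text
time: 19.3
ee_pos: [0.5446, 0.2388, 0.116]
tool_rot: [-0.001, 0.999, -0.043, -0.002]
wrist_force: [-7.5, 5.6, 3.6]
finger_gap: 0.1
finger_force: 30.0
```

```bash
python3 o.py
```

```text
yaw -4.914935624533643 F [-7.5  5.6  3.6] T [0.92 1.23 0.53] tau6 0.82 gap 8.79 ff 30.000895326957107 [0.5446 0.2388 0.116 ] 19.3
```

Request:
{"api": "play_rows", "payload": {
  "series": "0 0 2 0 0 0 0.3;0 0 2 0 0 0 0.3;0 0 0 0 0 0 0.3"
}}

```text
time: 19.6
ee_pos: [0.5447, 0.2388, 0.1159]
tool_rot: [-0.001, 0.997, -0.078, -0.002]
wrist_force: [-7.7, 5.0, 4.0]
finger_gap: 0.116
finger_force: 32.0
```

```bash
python3 o.py
```

```text
yaw -8.896000122847179 F [-7.7  5.   4. ] T [0.87 1.18 0.66] tau6 0.95 gap 10.17 ff 32.03809178026859 [0.5447 0.2388 0.1159] 19.6
```

The torque jumped at yaw ≈ −4.5° (77–78° turned, within the stated range) and the gap widened past it, so the screw is seated. I'll hold briefly, then back off to yaw ≈ 85.5°.

Request:
{"api": "play_rows", "payload": {
  "series": "0 0 0 0 0 0 0.3;0 0 0 0 0 0 0.3;0 0 -4.4 0 0 0 0.3;0 0 -5 0 0 0 0.3;0 0 -5 0 0 0 0.3;0 0 -5 0 0 0 0.3;0 0 -5 0 0 0 0.3;0 0 -5 0 0 0 0.3;0 0 -5 0 0 0 0.3"
}}

```text
time: 20.5
ee_pos: [0.5448, 0.2383, 0.1159]
tool_rot: [-0.001, 0.975, 0.222, -0.001]
wrist_force: [-7.3, 3.0, 4.9]
finger_gap: 0.101
finger_force: 30.0
```

Request:
{"api": "play_rows", "payload": {
  "series": "0 0 -5 0 0 0 0.3;0 0 -5 0 0 0 0.3;0 0 -5 0 0 0 0.3;0 0 -5 0 0 0 0.3;0 0 -5 0 0 0 0.3;0 0 -5 0 0 0 0.3;0 0 -5 0 0 0 0.3;0 0 -5 0 0 0 0.3;0 0 0 0 0 0 0.3"
}}

```text
time: 21.4
ee_pos: [0.5453, 0.2378, 0.1159]
tool_rot: [-0.001, 0.841, 0.542, -0.001]
wrist_force: [-4.9, 2.1, 3.1]
finger_gap: 0.098
finger_force: 30.0
```

Request:
{"api": "play_rows", "payload": {
  "series": "0 0 -5 0 0 0 0.3;0 0 -5 0 0 0 0.3;0 0 -5 0 0 0 0.3;0 0 -5 0 0 0 0.3;0 0 0 0 0 0 0.3;0 0 0 0 0 0 0.3;0 0 0 0 0 0 0.3"
}}

```text
time: 22.1
ee_pos: [0.5457, 0.2377, 0.116]
tool_rot: [-0.001, 0.735, 0.678, -0.0]
wrist_force: [-4.7, 1.4, 4.5]
finger_gap: 0.102
finger_force: 30.0
```

```bash
python3 o.py; python3 - <<'E'
from cell import grab_frame
import cv2,numpy as np
s=grab_frame("scene")["pixels"][190:310,190:430]; t=grab_frame("top")["pixels"][150:310,150:470]
cv2.imwrite("pics/p5.png",np.hstack([cv2.resize(i,(400,200),interpolation=cv2.INTER_CUBIC) for i in(s,t)]))
E
```

```text
yaw 85.31897283570883 F [-4.7  1.4  4.5] T [0.24 0.77 0.08] tau6 0.06 gap 9.01 ff 30.000097677111626 [0.5457 0.2377 0.116 ] 22.1
```

View pics/p5.png

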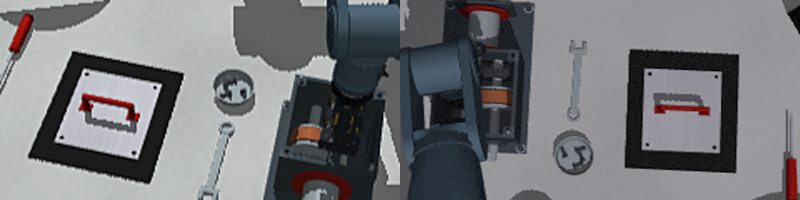

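The cover is flat on the mat, the tools are in place, and the screw is held at about 90° back from the seat with 30 N of grip. Handing in.

```bash
python3 -c "
from cell import arm
print(arm.sign_off())"
```

```text
the job is handed in; nothing more can be done
None
```

I handed the job in, though sign-off returned no verdict: the cover lies flat on the mat, handle up, and the brake screw was seated, backed off about 90° and is still held with 30 N; the tools near the winch and mat look unmoved.

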